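# Index the engraving turntable and lock it

## Robot

A 6-joint arm with a two-finger parallel gripper is mounted at the origin on the work surface. World frame = base frame: x ahead of the robot, y to its left, z up, the work surface at z = 0. Lengths are in mm, angles in rad, forces in N, time in s.
With the tool pointing down it reaches from about 400 to 825 mm from the base axis. Payload 7 kg.
Tool frame: the origin (TCP) lies at the very end of the fingers, on their centre line; the grasp point (between the pads) lies 19 mm behind it; z points along the fingers, y is the direction in which the jaws open and shut (so a half turn about z gives the same grasp; the last joint's range is limited). The gripper opens to 88 mm and grips with 3 to 60 N. Pads are 19 mm wide; open, the fingers measure 130 mm over their backs; the gripper's body (78 mm by 193 mm) begins 47 mm behind the grasp point.
Start: joints at [1.429, 0.359, 0.012, 0, -1.224, -0.288], TCP at [281.271, 613.581, 226.561] pointing down, gripper open.
Joint ranges: [-3.07, 3.07], [-1.43, 2.12], [-1.02, 1.25], [-3.03, 1.67], [-3.05, -0], [-3.03, 3.03]. Speed limits (rad/s): [2.39, 2.39, 3.01, 3.14, 3.14, 3.14].

## Interface

Orientations are given as a unit quaternion [x, y, z, w].
In Python, from plant import bot gives the robot as it stands. Calls block until the motion is done:
- bot.move_ptp(position, orientation): joint-space move of the TCP to a pose.
- bot.line_to(position, velocity=150, ori=None): straight line of the TCP; ori=None keeps the orientation; velocity is the mean speed in mm/s.
- bot.move_joints(angles): joint-space move.
- bot.move_gripper(opening, force=None): finger opening in mm; force is the grip in N (None keeps the last); returns when the fingers have stopped.
- bot.pause(seconds).
- bot.solve_ik(position, orientation): joint angles nearest the present ones, or None.
- bot.read_state(): the state.
- bot.camera(name): name is "side" or "top" or "wrist"; returns the picture (420x560x3 uint8, red, green, blue); there is no depth.
- bot.get_calibration(name): a dict with "fx", "fy", "cx", "cy" (pixels), "view" (4x4, takes a point from world to camera coordinates); the wrist camera has in their place "T_tool_cam" (4x4, takes a point from camera to tool coordinates, whose origin is the TCP and whose axes are the flange's). Camera axes: x right, y up, looking along -z (the intrinsics and any distortion apply to the point x, -y, -z); pixel columns grow to the right and rows downward; lengths in mm; the calibration is good to about 2 mm. A picture is of the moment at which its call begins: read the wrist's pose just before it. get_calibration takes no time and is no camera call.
A pose or a line that the arm cannot do raises bot.Unreachable and nothing moves.
- bot.close_job(): hands the job in, once; it reports no verdict.
The state is a dict: "t": time; "joint_pos": joint angles; "qvel": joint speeds; "tau": joint torques, N m; "tcp_pos": TCP position; "eef_rot": TCP orientation; "contact_force": force on the tool from outside, world axes, zero at the start; "moment": the same for the moment, N m; "width": finger opening in mm.
Only numpy, scipy, OpenCV 4.12 (cv2) and the standard library are available. Lean on these libraries where they do the work, as an engineer would, in place of code of your own. Each camera call takes 0.05 s, during which the arm holds its last target.

## Task

Turn the engraver's turntable to its next setting: with your fingertips, gently push the upright post of its lever round until the pointer on the ring stands at the one long mark of the scale, then press the lock plunger fully down, leave the pointer at that mark and move clear. Only push: do not grip the post, do not touch the slate disc that is being engraved, and leave the other things on the bench where they are.

Things in the scene. Friction and masses are not known exactly. Their poses are not given: they have to be found in the camera images.
- centre (a point): The turntable's axis at the level of the scale, 30 mm above the bench. The turntable is a fixed round grey housing 300 mm across; everything on it turns about the vertical line through this point. The point's axes are the housing's: its own +x (at yaw 0 away from the robot) is where the pointer stands when joint ring reads 0, and the lever is then on the -x side.
- ring (a joint): Angle of the dark steel ring (216 mm across, top 47 mm above the bench) that carries the slate, the pointer and the lever, in rad, positive counter-clockwise seen from above, end stops at -0.9 and 0.9. It stays where it is left; a push of about 1.5 to 2 N at the post moves it and it does not run on. It starts clockwise of the mark, so it has to be pushed counter-clockwise, by about 0.4 to 1.4 rad.
- lever_post (a point): Middle of the upright post at the end of the lever, 178 mm from the axis and 75 mm above the bench. The post is a steel pin 18 mm across with a black ball 22 mm across on it, top 115 mm above the bench; below it the lever's flat arm (16 mm wide) runs in to the ring with its top 44 mm above the bench. The lever lies straight opposite the pointer across the axis. Nothing stands within 60 mm of the post anywhere along its way, the lock plunger apart.
- pointer (a point): Tip of the dark steel pointer on the ring's edge (24 mm wide at its root, 5 mm at its tip), 128 mm from the axis and 35 mm above the bench; it turns with the ring, and its own x axis points radially outward.
- mark (a point): Outer part of the one long, broad dark mark (35 mm long, 6 mm wide, reaching the collar's outer edge) on the bright fixed scale collar round the ring, 137 mm from the axis and 30 mm above the bench; its own x axis points radially outward along the mark. All other marks are short thin ones 7.5 degrees apart all round. It lies on the side of the turntable far from the lever.
- plunger (a joint): Travel of the lock plunger in m: 0 up, 0.010 fully down. It needs about 4 to 5 N and stays where it is left.
- plunger_top (a point): Centre of the top of the lock plunger, a black round cap 22 mm across on a square lug at the side of the housing, 185 mm from the axis, 115 degrees clockwise (seen from above) from the housing's own +x: on the robot's right and a little towards it. Its top is 57 mm above the bench when up and 47 mm when down.
- slate (a point): Centre of the top of the slate disc being engraved, 190 mm across and 15 mm thick, fixed on the ring; 62 mm above the bench. Not to be touched.
- seal: Bystander beside the turntable: standing brown seal stone, 30 x 30 x 60 mm, origin under its centre.
- jar: Bystander at the far left of the turntable: small jar with a black cap, 52 mm across, 55 mm high, origin under its centre.
- brush: Bystander right of the turntable: brush 150 mm long, lying.
- mallet: Bystander to the right: hammer 240 mm long, lying.
- offcut: Bystander to the left: flat slate offcut, 110 x 70 x 14 mm, origin under its centre.
- tape: Bystander to the right: roll of tape, 90 mm across, 24 mm high, origin under its centre.
- mug: Bystander to the left: white mug, 80 mm across, 90 mm high, origin under its centre.

How it is judged:
By the outcome, as a careful person would: the job done as asked, in the order asked, and still so for the second after the job is handed in, with the robot touching nothing.
It also fails if it takes over 54 s, if anything falls off the work surface, if the arm or the gripper's body presses on something with over 40 N, if the wrist force passes 120 N, or if a joint passes its speed limit or range.

## Working session

There is one attempt and no reset: what is moved stays moved. The work goes in short steps, each a Python script; the robot and the scene stay as the last script left them, time stands still between calls to the robot, and variables do not carry over. Pictures are saved under pics/ and viewed, and the job is handed in when it is done.

```bash
ls; mkdir -p pics; python3 - <<'E'
from plant import bot
import cv2,numpy as np
for n in ["top","side"]:
    im=bot.camera(n); cv2.imwrite(f"pics/{n}0.png",im[:,:,::-1]); c=bot.get_calibration(n); print(n,c)
print(bot.get_calibration("wrist")); print(bot.read_state())
E
```

```text
pics
top {'fx': 425.6557233300664, 'fy': 425.6557233300664, 'cx': 284.63073917211204, 'cy': 206.51555343013231, 'view': array([[ 2.62588204e-02, -9.99631653e-01,  6.85808884e-03,
        -1.04709030e+01],
       [ 9.97323232e-01,  2.66652749e-02,  6.80832840e-02,
        -5.59929864e+02],
       [-6.82410785e-02,  5.05194460e-03,  9.97656070e-01,
        -1.33946085e+03],
       [ 0.00000000e+00,  0.00000000e+00,  0.00000000e+00,
         1.00000000e+00]])}
side {'fx': 402.9556269293603, 'fy': 402.9556269293603, 'cx': 277.84157768907994, 'cy': 216.01966319224633, 'view': array([[-8.91801416e-01, -4.52380114e-01, -6.51669324e-03,
         5.07700750e+02],
       [ 3.35498119e-01, -6.70911873e-01,  6.61300439e-01,
        -2.33138573e+02],
       [-3.03531295e-01,  5.87562329e-01,  7.50092836e-01,
        -9.63708171e+02],
       [ 0.00000000e+00,  0.00000000e+00,  0.00000000e+00,
         1.00000000e+00]])}
{'fx': 316.0337060503125, 'fy': 316.0337060503125, 'cx': 281.70814883999367, 'cy': 213.22278809320545, 'T_tool_cam': array([[-1.24093818e-03,  9.50299036e-01,  3.11336155e-01,
    
[... 269 characters left out ...]
0e+00]])}
{'t': 0.1, 'joint_pos': array([ 1.42911796e+00,  3.59306110e-01,  1.11390311e-02, -3.14253534e-04,
       -1.22410385e+00, -2.88131687e-01]), 'qvel': array([ 1.11352242e-03, -1.47510648e-03,  1.78574419e-03,  2.93192007e-03,
        2.31270007e-05, -3.65835276e-04]), 'tau': array([-1.36247138e-03, -5.84164488e+01,  2.93751079e+01,  7.01552555e+00,
        1.02153546e-02, -5.36985181e-05]), 'tcp_pos': array([281.09091224, 613.19583291, 225.71628645]), 'eef_rot': array([ 9.76984965e-01, -2.13306849e-01, -9.34008605e-05,  7.46133260e-04]), 'contact_force': array([-0.29566129, -0.22880639,  0.27455531]), 'moment': array([0.05880013, 0.02691211, 0.04306955]), 'width': 87.83580776926377}
```

View pics/top0.png

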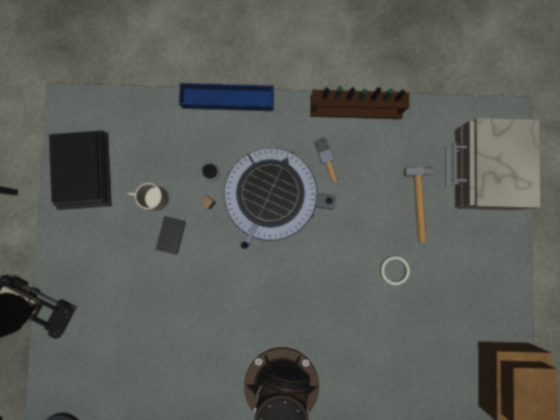

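View pics/side0.png

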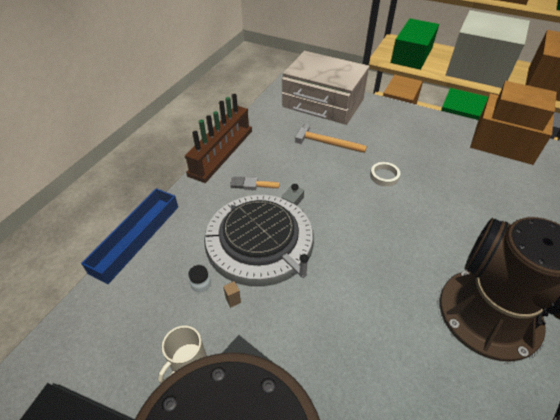

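```bash
python3 - <<'E'
import cv2
im=cv2.imread("pics/top0.png")
c=im[120:290,170:390]; cv2.imwrite("pics/top0c.png",cv2.resize(c,(770,595),interpolation=cv2.INTER_CUBIC))
E
```

```text
(no output)
```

View pics/top0c.png

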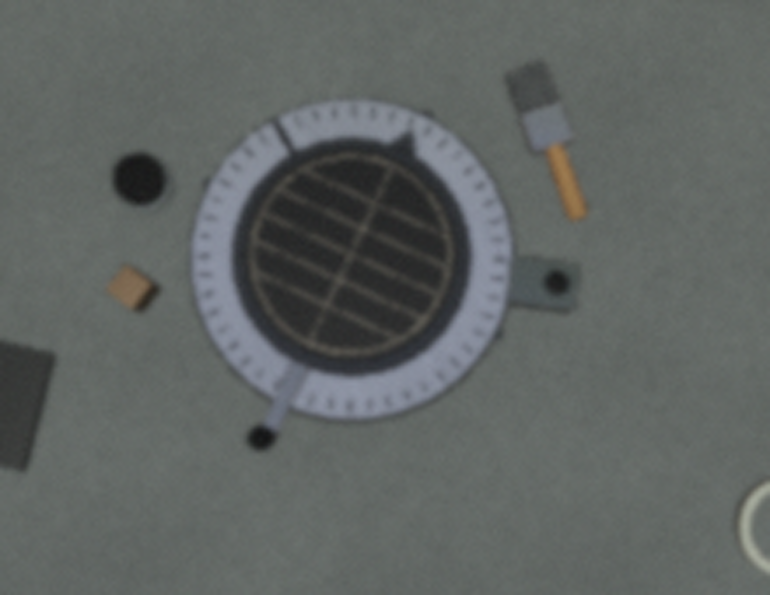

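```bash
cat > h.py <<'E'
import numpy as np,cv2
from plant import bot
from scipy.spatial.transform import Rotation as R
def ray_plane(K,V,u,v,z):
    d=np.array([(u-K['cx'])/K['fx'],-(v-K['cy'])/K['fy'],-1.0])
    Rm=V[:3,:3];o=-Rm.T@V[:3,3];w=Rm.T@d
    return o+w*(z-o[2])/w[2]
def wristV(st):
    K=bot.get_calibration("wrist");T=np.eye(4)
    T[:3,:3]=R.from_quat(st['eef_rot']).as_matrix();T[:3,3]=st['tcp_pos']
    return K,np.linalg.inv(T@K['T_tool_cam'])
def proj(K,V,p):
    c=V[:3,:3]@np.asarray(p)+V[:3,3]
    return np.array([K['cx']+K['fx']*c[0]/-c[2],K['cy']-K['fy']*c[1]/-c[2]])
def down(xdir):  # tool pointing down with tool x along world angle xdir
    x=np.array([np.cos(xdir),np.sin(xdir),0]);z=np.array([0,0,-1.]);y=np.cross(z,x)
    return R.from_matrix(np.c_[x,y,z]).as_quat()
def wshot(name):
    st=bot.read_state();im=bot.camera("wrist");cv2.imwrite(f"pics/{name}.png",im[:,:,::-1])
    np.savez(f"pics/{name}.npz",tcp_pos=st['tcp_pos'],eef_rot=st['eef_rot']);return st
E
python3 - <<'E'
from h import *
K=bot.get_calibration("top");V=K['view']
f=lambda u,v,z:ray_plane(K,V,170+u/3.5,120+v/3.5,z)
C=f(352,258,30);print("C",C)
for n,u,v,z in [("mark",284,131,30),("ptr",410,133,35),("post",262,437,110),("plg",557,282,57),("jar",139,178,55),("seal",131,288,60)]:
    p=f(u,v,z);d=p-C;print(n,p.round(1),np.hypot(*d[:2]).round(1),np.degrees(np.arctan2(d[1],d[0])).round(1))
for a in [0,90,180,-90]:
    q=bot.solve_ik([C[0]-60,C[1],330],down(np.radians(a)));print(a,q)
E
```

```text
C [598.75931996  50.07075044  30.        ]
mark [713.3 115.3  30. ] 131.8 29.7
ptr [7.137e+02 5.000e-01 3.500e+01] 125.2 -23.3
post [437.  119.4 110. ] 176.0 156.8
plg [ 579.6 -133.2   57. ] 184.3 -96.0
jar [662.8 241.2  55. ] 201.6 71.5
seal [563.9 243.7  60. ] 196.7 100.2
0 [ 0.45502409  0.08521093 -0.11055005  0.         -1.37503535  1.11577224]
90 [ 0.45502409  0.08521093 -0.11055005  0.         -1.37503535  2.68656857]
180 [ 0.45502409  0.08521093 -0.11055005  0.         -1.37503535 -2.02582041]
-90 [ 0.45502409  0.08521093 -0.11055005  0.         -1.37503535 -0.45502409]
```

```bash
python3 - <<'E'
from h import *
bot.move_ptp([560,120,230],down(np.radians(-90)))
print(bot.move_gripper(0))
st=wshot("w1");print(st['t'],st['tcp_pos'],bot.read_state()['width'])
E
```

```text
False
3.5667 [559.99220157 119.98370708 230.00155405] 0.5342527422212945
```

View pics/w1.png

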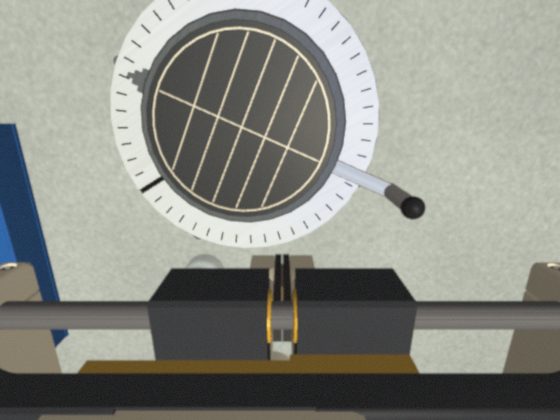

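```bash
python3 - <<'E'
import cv2
im=cv2.imread("pics/w1.png")
cv2.imwrite("pics/w1c.png",cv2.resize(im[30:230,100:300],(600,600),interpolation=cv2.INTER_CUBIC))
cv2.imwrite("pics/w1d.png",cv2.resize(im[100:260,240:440],(750,600),interpolation=cv2.INTER_CUBIC))
E
```

```text
(no output)
```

View pics/w1c.png

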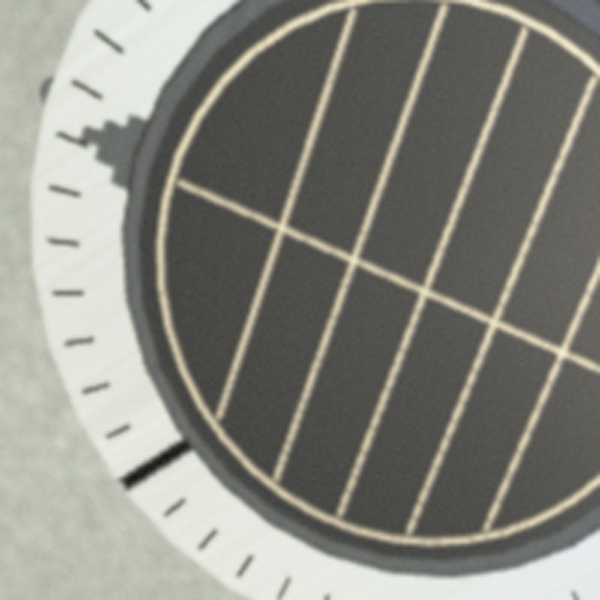

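View pics/w1d.png

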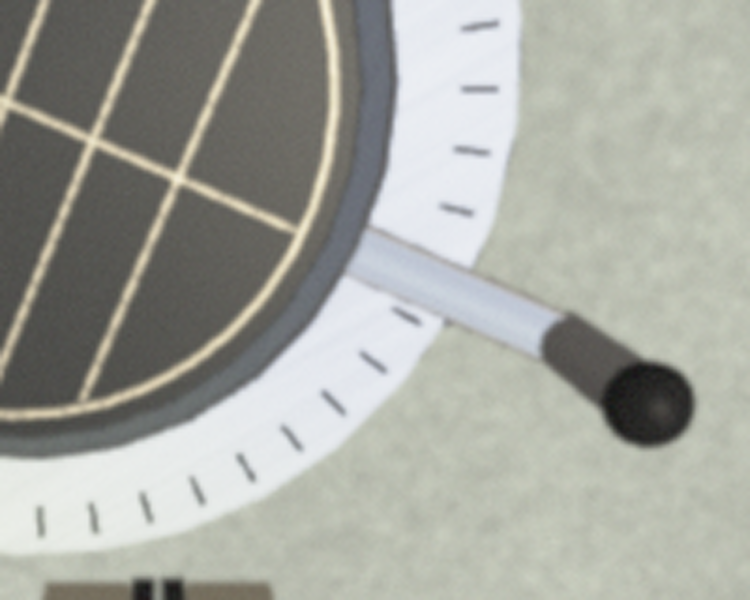

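```bash
cat >> h.py <<'E'
from scipy.optimize import least_squares
def edgefit(name,C0,r0=149,rng=14,angs=range(0,360,3)):
    # collar/background edge: strongest drop in grey outward, at z=30
    d=np.load(f"pics/{name}.npz");K,V=wristV(d)
    g=cv2.GaussianBlur(cv2.cvtColor(cv2.imread(f"pics/{name}.png"),cv2.COLOR_BGR2GRAY),(0,0),1).astype(np.float32)
    P=[]
    for a in np.radians(list(angs)):
        rr=np.arange(r0-rng,r0+rng,.25)
        uv=np.array([proj(K,V,[C0[0]+r*np.cos(a),C0[1]+r*np.sin(a),30]) for r in rr],np.float32)
        if uv.min()<3 or uv[:,0].max()>556 or uv[:,1].max()>245: continue
        s=cv2.remap(g,uv[:,0].reshape(1,-1),uv[:,1].reshape(1,-1),1)[0]
        dd=s[8:]-s[:-8];i=dd.argmin()
        if dd[i]<-15: r=rr[i+4];P.append([C0[0]+r*np.cos(a),C0[1]+r*np.sin(a)])
    P=np.array(P)
    s=least_squares(lambda q:np.hypot(P[:,0]-q[0],P[:,1]-q[1])-q[2],[*C0[:2],r0],loss='soft_l1')
    return s.x,len(P),np.median(abs(s.fun))
E
python3 - <<'E'
from h import *
x,n,e=edgefit("w1",[598.8,50]);print(x,n,e)
x,n,e=edgefit("w1",x[:2]);print(x,n,e)
d=np.load("pics/w1.npz");K,V=wristV(d);C=x[:2]
for nme,u,v,z in [("mo",141.3,191.3,30),("mi",162.7,179,30),("tip",126.7,74.3,35),("ball",412.8,207.5,104)]:
    p=ray_plane(K,V,u,v,z)[:2];q=p-C;print(nme,p.round(1),np.hypot(*q).round(1),np.degrees(np.arctan2(q[1],q[0])).round(2))
E
```

```text
[600.84212881  51.16666501 145.20112428] 65 0.2507535598270465
[600.83045934  51.05836637 145.1963956 ] 66 0.2272817054934393
mo [724.2 125. ] 143.9 30.94
mi [697.5 110.5] 113.5 31.57
tip [719.6   0. ] 129.3 -23.25
ball [437.2 122.4] 178.5 156.46
```

```bash
cat >> h.py <<'E'
C=np.array([600.83,51.06])
def pose(phi,back,z=70,r=178):
    p=np.radians(phi);er=np.array([np.cos(p),np.sin(p)]);et=np.array([-er[1],er[0]])
    return [*(C+r*er-back*et),z],down(p+np.pi/2)
E
python3 - <<'E'
from h import *
for phi in [156.5,180,211]:
    print(bot.solve_ik(*pose(phi,20.5)))
p,q=pose(156.5,45)
bot.move_ptp([p[0],p[1],160],q)
bot.line_to(p,120)
s=bot.read_state();print(s['t'],s['contact_force'],s['tcp_pos'],p)
p,q=pose(156.5,23);bot.line_to(p,60)
for phi in [160,164,168]:
    p,q=pose(phi,20.5);bot.line_to(p,50,q);s=bot.read_state();print(s['t'],phi,s['contact_force'].round(1),(s['tcp_pos']-p).round(1))
cv2.imwrite("pics/top1.png",bot.camera("top")[120:290,170:390,::-1].repeat(3,0).repeat(3,1))
E
```

```text
[ 0.72877821  0.18890076 -0.63966942  0.         -0.74222614 -1.13893058]
[ 0.63134059  0.12774534 -0.71952449  0.         -0.72352649 -0.63134059]
[ 0.40032339  0.14308423 -0.70013593  0.         -0.72757617  0.14072867]
5.15 [-0.34177382  0.13958701 -0.35420233] [456.16657661 163.5125305   70.51726723] [np.float64(455.537014861084), np.float64(163.30503761602438), 70]
6.0833 160 [-0.2  0.2 -0.4] [0.1 0.1 0.1]
6.4833 164 [0.1 1.  0. ] [0.1 0.1 0. ]
6.8833 168 [ 0.8 -0.2  0.8] [0.1 0.1 0. ]
```

View pics/top1.png

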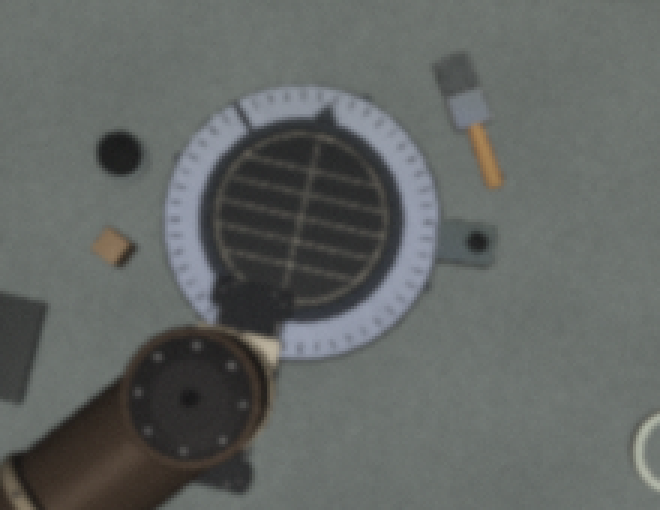

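```bash
python3 - <<'E'
from h import *
for phi in list(range(174,205,6))+[206]:
    p,q=pose(phi,20.5);bot.line_to(p,50,q);s=bot.read_state();print(round(s['t'],2),phi,s['contact_force'].round(1),(s['tcp_pos']-p).round(1))
p,_=pose(206,35);bot.line_to(p,60)
bot.line_to([p[0],p[1],190],150)
bot.move_ptp([690,150,190],down(np.radians(-90)))
bot.pause(.2);s=wshot("w2");print(s['t'])
im=cv2.imread("pics/w2.png");cv2.imwrite("pics/w2c.png",cv2.resize(im[100:250,150:350],(800,600),interpolation=cv2.INTER_CUBIC))
E
```

```text
7.46 174 [0.5 0.5 0.2] [0.1 0.  0. ]
7.98 180 [0.9 0.9 0.1] [ 0.   0.1 -0. ]
8.51 186 [ 0.   0.8 -0.1] [ 0.1  0.1 -0. ]
9.03 192 [-0.4  0.3  0.3] [0.  0.1 0. ]
9.56 198 [0.4 0.1 0.2] [-0.   0.1 -0. ]
10.08 204 [-0.2  0.   0.8] [-0.1  0.1 -0. ]
10.36 206 [-0.5 -0.1  0.2] [-0.1  0.1 -0. ]
13.0583
```

View pics/w2.png

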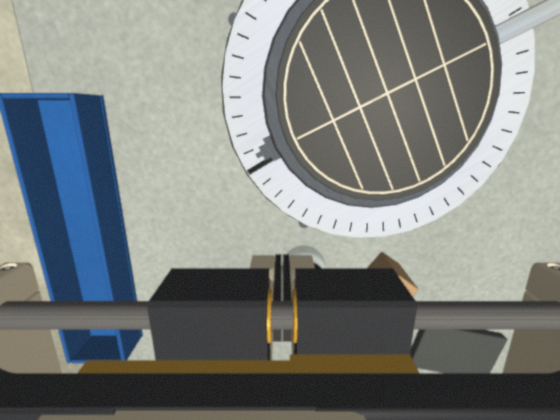

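View pics/w2c.png

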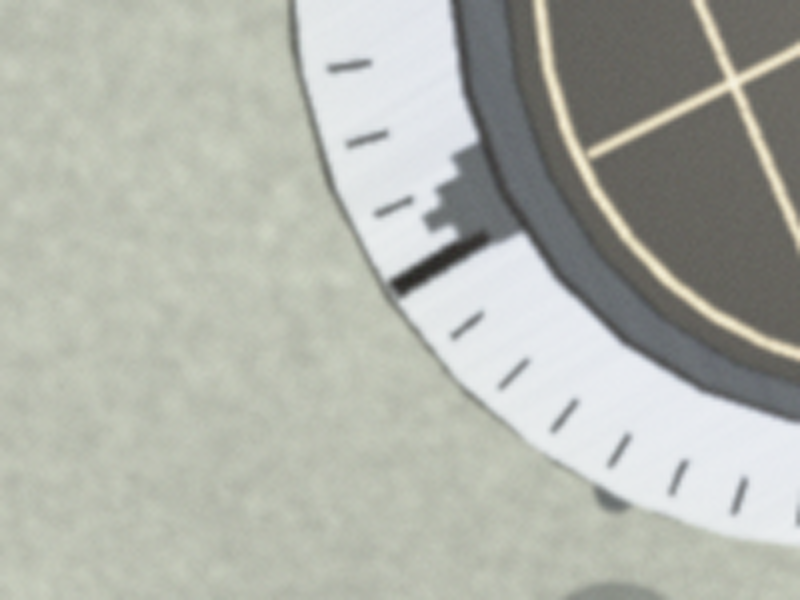

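```bash
python3 - <<'E'
from h import *
for n,r in [("w1",[("mo",141.3,191.3,30),("mi",162.7,179,30),("tip",126.7,74.3,35),("line",159.3,91,62),("line2",240+297/3.75,100+231/3.75,62)]),
  ("w2",[("mo",150+395/4,100+289/4,30),("mi",150+487/4,100+237/4,30),("tip",150+429/4,100+222/4,35),("rootA",150+482/4,100+143/4,35),("rootB",150+523/4,100+235/4,35),("line",150+590/4,100+154/4,62),("line2",486,44,62)])]:
    x,k,e=edgefit(n,C);x,k,e=edgefit(n,x[:2],146);print(n,x,k,e)
    K,V=wristV(np.load(f"pics/{n}.npz"))
    L=[]
    for m,u,v,z in r:
        p=ray_plane(K,V,u,v,z)[:2];L.append(p)
        for c in (C,x[:2]):
            q=p-c;print(m,p.round(1),np.hypot(*q).round(1),np.degrees(np.arctan2(q[1],q[0])).round(2),end=' | ')
        print()
    d=L[-2]-L[-1];print("line dir",np.degrees(np.arctan2(d[1],d[0])))
    d=L[0]-L[1];print("mark dir",np.degrees(np.arctan2(d[1],d[0])))
E
```

```text
w1 [600.85224604  51.12165533 145.22492974] 65 0.2308563134466226
mo [724.2 125. ] 143.9 30.94 | mo [724.2 125. ] 143.8 30.92 | 
mi [697.5 110.5] 113.5 31.57 | mi [697.5 110.5] 113.4 31.54 | 
tip [719.6   0. ] 129.3 -23.25 | tip [719.6   0. ] 129.3 -23.28 | 
line [678.3  17.5] 84.5 -23.41 | line [678.3  17.5] 84.5 -23.46 | 
line2 [521.8  85.7] 86.3 156.35 | line2 [521.8  85.7] 86.3 156.39 | 
line dir -23.531884488179237
mark dir 28.59204203145772
w2 [600.38255112  51.16152398 145.06374742] 67 0.17345549907753366
mo [723.8 125.1] 143.6 31.05 | mo [723.8 125.1] 143.9 30.93 | 
mi [700.2 111.9] 116.6 31.49 | mi [700.2 111.9] 116.9 31.33 | 
tip [714.3 107.5] 126.8 26.43 | tip [714.3 107.5] 127.1 26.3 | 
rootA [701.   88.5] 107.0 20.49 | rootA [701.   88.5] 107.3 20.35 | 
rootB [691.1 110.7] 108.2 33.44 | rootB [691.1 110.7] 108.5 33.27 | 
line [676.1  88.8] 84.2 26.63 | line [676.1  88.8] 84.6 26.43 | 
line2 [523.9  13.9] 85.4 -154.22 | line2 [523.9  13.9] 85.1 -154.03 | 
line dir 26.20033442269085
mark dir 29.197320256800875
```

```bash
python3 - <<'E'
from h import *
p,q=pose(206,35)
bot.move_ptp([p[0],p[1],160],q);bot.line_to(p,120)
p,q=pose(206,22);bot.line_to(p,60)
for phi in [208.5,210.6]:
    p,q=pose(phi,20.5);bot.line_to(p,20,q);bot.pause(.2);s=bot.read_state();print(round(s['t'],2),phi,s['contact_force'].round(1),(s['tcp_pos']-p).round(1))
p,_=pose(210.6,35);bot.line_to(p,60)
bot.line_to([p[0],p[1],190],150)
bot.move_ptp([690,150,190],down(np.radians(-90)))
bot.pause(.2);s=wshot("w3");print(s['t'])
im=cv2.imread("pics/w3.png");cv2.imwrite("pics/w3c.png",cv2.resize(im[110:210,200:330],(780,600),interpolation=cv2.INTER_CUBIC))
E
```

```text
16.35 208.5 [0.4 0.2 0.5] [-0. -0. -0.]
17.02 210.6 [-0.4 -0.7 -0.9] [ 0. -0.  0.]
19.7333
```

View pics/w3c.png

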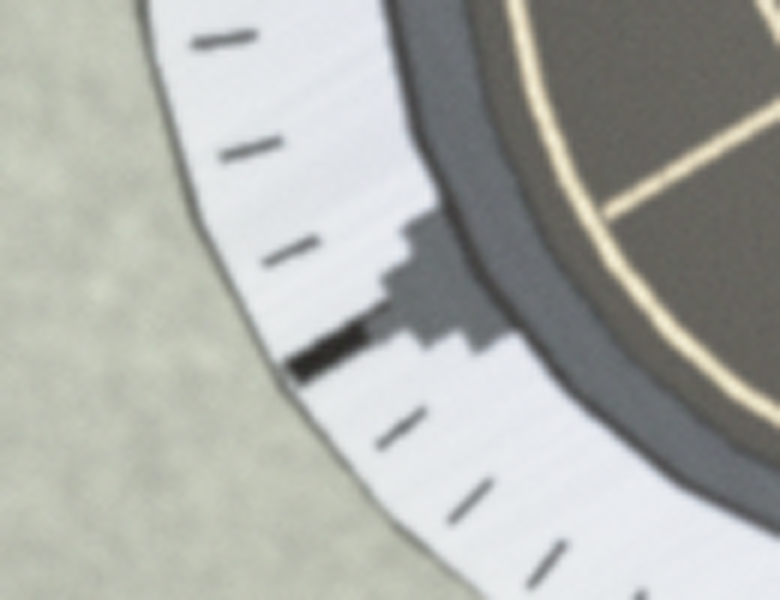

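View pics/w3.png

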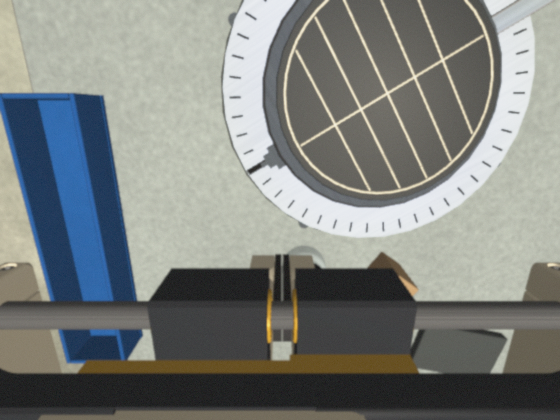

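```bash
python3 - <<'E'
from h import *
im=cv2.imread("pics/w3.png");cv2.imwrite("pics/w3d.png",cv2.resize(im[145:180,240:290],(800,560),interpolation=cv2.INTER_NEAREST))
K,V=wristV(np.load("pics/w3.npz"));s=6
for c in (C,np.array([600.4,51.15])):
  for m,u,v,z in [("mo",298,371,30),("mi_vis",360,333,30),("tip",372,328,35),("rA",438,208,35),("rB",518,330,35),("line",605,213,62)]:
    q=ray_plane(K,V,200+u/s,110+v/s,z)[:2]-c;print(m,np.hypot(*q).round(1),np.degrees(np.arctan2(q[1],q[0])).round(2))
# predicted pixels in w3d frame for pointer outline at various ring angles
for a in (30.7,31.2,31.7):
  for r,z in((128,35),(137,30),(147,30)):
    p=proj(K,V,[C[0]+r*np.cos(np.radians(a)),C[1]+r*np.sin(np.radians(a)),z]);print(a,r,((p-[240,145])*16).round(0))
E
```

```text
mo 142.5 31.06
mi_vis 130.0 31.05
tip 127.1 30.95
rA 108.1 25.09
rB 107.3 37.79
line 84.5 31.21
mo 142.9 30.94
mi_vis 130.4 30.92
tip 127.5 30.82
rA 108.4 24.95
rB 107.6 37.62
line 84.8 31.01
30.7 128 [336. 314.]
30.7 137 [220. 373.]
30.7 147 [ 88. 453.]
31.2 128 [345. 329.]
31.2 137 [230. 389.]
31.2 147 [ 99. 470.]
31.7 128 [355. 344.]
31.7 137 [241. 405.]
31.7 147 [110. 487.]
```

View pics/w3d.png

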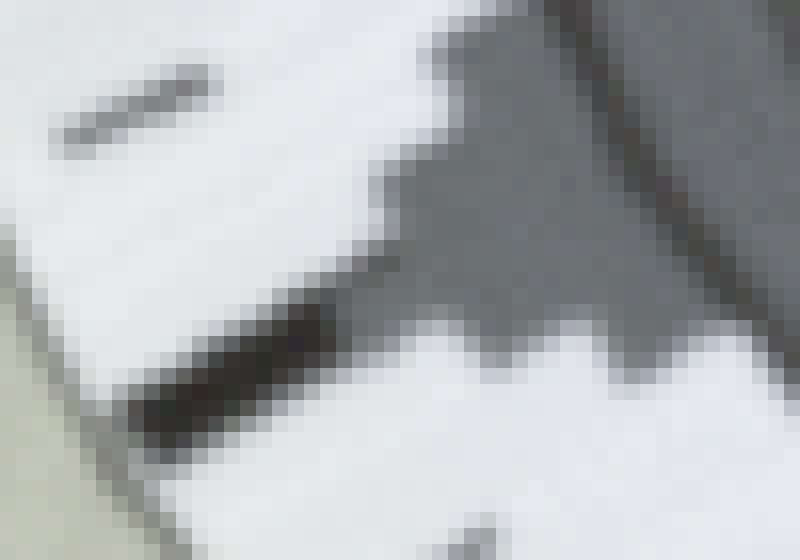

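```bash
python3 - <<'E'
from h import *
bot.move_ptp([581,-60,190],down(np.radians(-90)))
bot.pause(.1);s=wshot("w4");print(s['t'])
K,V=wristV(s);print(proj(K,V,[581.5,-132.3,57]))
E
```

```text
20.825
[282.53542077 124.014187  ]
```

View pics/w4.png

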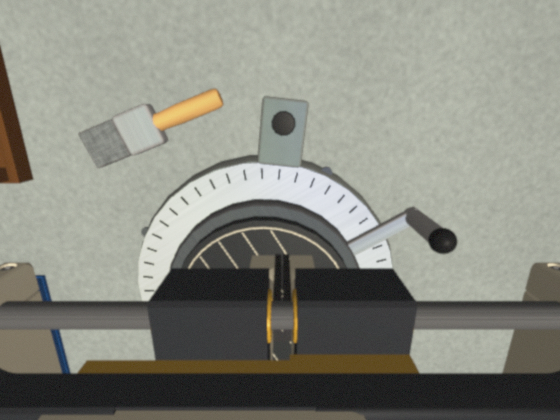

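```bash
python3 - <<'E'
from h import *
X,Y=581.2,-132.5
bot.line_to([X,Y,190],150)
bot.line_to([X,Y,62],100);bot.pause(.2)
f0=bot.read_state()['contact_force'];print(f0)
for z in np.arange(60,44.4,-0.75):
    bot.line_to([X,Y,z],15);s=bot.read_state();f=s['contact_force']-f0
    print(round(s['t'],2),z,s['tcp_pos'][2].round(2),f.round(1))
    if f[2]>12: break
bot.pause(.3);s=bot.read_state();print(s['tcp_pos'],(s['contact_force']-f0).round(1))
E
```

```text
[-0.26115685 -1.08189976  0.69328946]
23.43 60.0 59.87 [ 0.6  1.2 -0.7]
23.68 59.25 59.17 [ 0.   0.1 -0.6]
23.93 58.5 58.43 [-0.1  0.8 -0.8]
24.18 57.75 57.69 [ 0.6  1.  -1.1]
24.43 57.0 57.08 [-0.6  0.5 -0.9]
24.68 56.25 56.4 [-0.8  1.4  1.4]
24.93 55.5 55.54 [-0.8  2.   2.7]
25.18 54.75 54.73 [0.8 1.4 2.1]
25.43 54.0 53.94 [0.4 0.9 2.4]
25.68 53.25 53.19 [0.5 1.7 1.1]
25.93 52.5 52.44 [0.5 0.7 1.4]
26.18 51.75 51.7 [0.5 1.  1.6]
26.43 51.0 50.98 [2.  1.8 1.4]
26.68 50.25 50.21 [0.8 1.2 1.2]
26.93 49.5 49.46 [2.  0.8 1.3]
27.18 48.75 48.68 [2.  0.4 0.6]
27.43 48.0 47.93 [2.8 0.  2.4]
27.68 47.25 47.3 [2.  0.  2.6]
27.93 46.5 47.22 [0.1 2.  8.5]
28.18 45.75 47.17 [-2.3  2.7 15. ]
[ 581.35111029 -132.52071543   47.1646565 ] [-2.8  2.7 14.6]
```

Bottomed out firmly at z ≈ 47.2 mm (command 45.75, 15 N). I'll lift straight off and recheck the pointer and plunger.

```bash
python3 - <<'E'
from h import *
X,Y=581.2,-132.5
bot.line_to([X,Y,70],60);bot.line_to([X,Y,190],150)
bot.line_to([581,-60,190],150);bot.pause(.1);s=wshot("w5")
bot.move_ptp([690,150,190],down(np.radians(-90)))
bot.pause(.2);s=wshot("w6");print(s['t'],s['contact_force'])
im=cv2.imread("pics/w6.png");a=cv2.resize(im[110:210,200:330],(390,300),interpolation=cv2.INTER_CUBIC)
b=cv2.resize(cv2.imread("pics/w3.png")[110:210,200:330],(390,300),interpolation=cv2.INTER_CUBIC)
c=cv2.resize(cv2.imread("pics/w4.png")[80:180,220:350],(390,300),interpolation=cv2.INTER_CUBIC)
d=cv2.resize(cv2.imread("pics/w5.png")[80:180,220:350],(390,300),interpolation=cv2.INTER_CUBIC)
cv2.imwrite("pics/cmp.png",np.vstack([np.hstack([b,a]),np.hstack([c,d])]))
cv2.imwrite("pics/top2.png",bot.camera("top")[:,:,::-1])
E
```

```text
31.9083 [-0.27882134  0.09013874  0.55937798]
```

View pics/cmp.png

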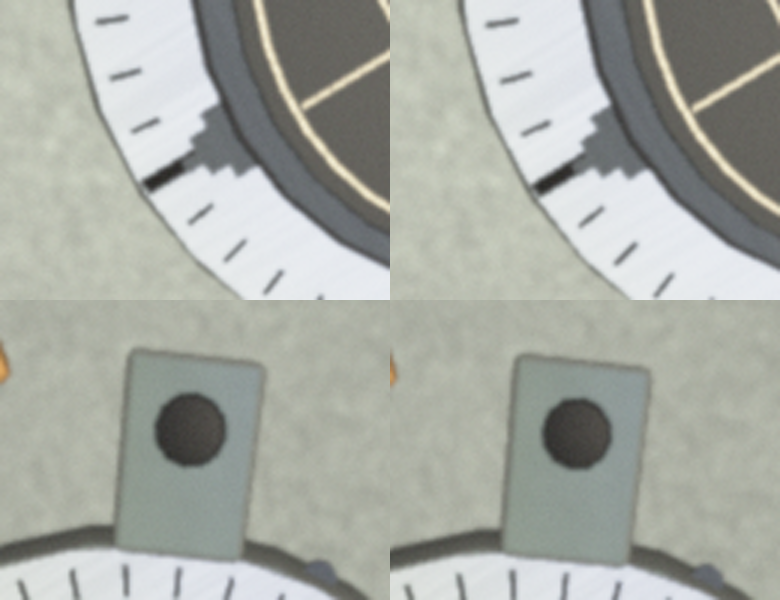

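View pics/top2.png

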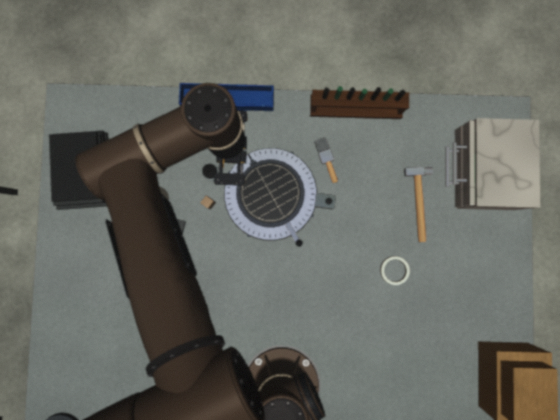

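```bash
python3 - <<'E'
from h import *
bot.line_to([650,150,260],150);bot.pause(.2);print(bot.read_state()['t']);print(bot.close_job())
E
```

```text
32.8917
the job is handed in; nothing more can be done
None
```

The turntable is at its next setting and locked. I handed the job in at 32.9 s, with the arm clear of everything.

- **Pointer:** With closed fingertips I pushed the lever post about 54° counter-clockwise. I stopped 5° short to check with the wrist camera, then finished the push slowly. The pointer tip then measured about 31.0° and the mark about 31.05°. Reading error is roughly 0.4°.
- **Plunger:** I pressed the lock plunger down to its stop. The fingertips ended at z = 47.2 mm with about 15 N on them, and the cap is visibly lower in the later picture.
- **Last checks:** Pictures taken after pressing show the pointer unchanged at the mark. The bystanders I could see looked unmoved. In the final top view the arm hid the mug and most of the offcut, so I did not recheck those two, but I measured no contact near them.

No check failed. The one disagreement was that the mark's direction read along its own length came out at 28.6–29.2°. I relied instead on comparing the tip and mark directly in the same picture.

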